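Balance the candle centrepiece

ROBOT

A 6-joint arm with a two-finger parallel gripper is mounted at the origin on the work surface. World frame = base frame: x ahead of the robot, y to its left, z up, the work surface at z = 0. Lengths are in mm, angles in rad, forces in N, time in s.
With the tool pointing down it reaches from about 325 to 750 mm from the base axis. Payload 7.6 kg.
Tool frame: the origin (TCP) lies on the centre line of the jaws, within the pads' length; the fingertips stand 22 mm ahead of it and the grasp point (between the pads) lies 3 mm ahead of it (bot.tip_reach is the distance from the TCP to the fingertips, in mm); z points along the fingers, y is the direction in which the jaws open and shut (so a half turn about z gives the same grasp; the last joint's range is limited). The gripper opens to 85 mm and grips with 20 to 120 N. Pads are 22 mm wide; open, the fingers measure 114 mm over their backs; the gripper's body (76 mm by 85 mm) begins 54 mm behind the grasp point. The pads swing forward as they close: fully open they stand 13 mm farther back than shut.
Start: joints at [1.112, 0.052, 1.401, -0, 1.689, -0.07], TCP at [199.001, 485.842, 253.323] pointing down, gripper open.
Joint ranges: [-2.9, 2.9], [-0.91, 2.17], [0.12, 2.37], [-1.06, 4.2], [0.26, 2.73], [-2.93, 2.93]. Speed limits (rad/s): [2.57, 2.57, 3.01, 3.14, 3.14, 3.14].

INTERFACE

Orientations are given as a unit quaternion [x, y, z, w].
In Python, from bench import bot gives the robot as it stands.
- The arm moves only by the tool jog_arm, never from a script. Its argument "steps" is a list of rows, each an object with "fingers": the closure in counts, from 0 (fully open) to 255 (shut); "offset": the shift along the tool's x, y, z in mm, a list of three; "twist": the turn, a rotation vector about the tool's x, y, z in rad, a list of three. A call has 1 to 12 rows; each row shifts and turns the commanded pose from where the row before left it, along the tool's axes as they then stand; what a row does not reach is not made up. A row lasts 1/8 s, in which the tool goes at most 62.5 mm and 10.7 degrees, less where a joint would pass 70% of its speed; a pose out of reach is approached as far as the arm can. A call with a gripper value outside its range is refused whole. The fingers move at their own pace and stop on an object; "squeeze" is the grip in N (left out, the last holds). Time passes only in rows, so rows that do not move let the fingers close. It gives the time, the measured TCP pose, the force and the opening at its end, in the units of the state.
- bot.sense(): the state, without advancing time (a new reading comes with each control period).
- bot.grab_frame(name): name is "side" or "top"; returns a dict with "pixels" (400x640x3 uint8, blue, green, red), "fx", "fy", "cx", "cy" (pixels), "k1" (the pictures are not rectified: a ray, as slopes to the right and down, at radius r is drawn at 1 + k1 r^2 times it, then the intrinsics apply), "extrinsics" (4x4, takes a point from camera to world coordinates). Camera axes: x right, y down, z forward; pixel columns grow to the right and rows downward; lengths in mm; the calibration is good to about 2 mm. A picture is of the moment at which its call begins. There is no depth.
- bot.finish_job(): hands the job in, once; it reports no verdict.
Trained networks look in a picture, given as the dict that the camera call returned (one of the last four; its "shot" number tells which), for a name from the list of things; names that differ only in an ending like _2 or _b are one class to them, and where a whole thing is asked for, a point or a joint stands for the part that bears it (a point fixed in the world has none). Each returns a list of dicts, best first, with "score" (0 to 1); they miss things now and then, are a little off and sometimes report something else, mostly with a low value. They report only what shows in the picture. A call takes as long as a camera call.
- bot.regions_of(picture, target): "pixels" (400x640 bool, what is visible of it) and "rect" ([left, top, right, bottom] in pixels, round what is visible of it).
- bot.spot_point(picture, target): "location" ([column, row] in pixels: a listed point, or the origin of a listed thing).
The state is a dict: "time": time; "joint_positions": joint angles; "joint_velocities": joint speeds; "tau": joint torques, N m; "eef_pos": TCP position; "eef_rot": TCP orientation; "force": force on the tool from outside, world axes, zero at the start; "ft_torque": the same for the moment, N m; "opening": opening from 0.0 (shut) to 1.0 (fully open).
Only numpy, scipy, OpenCV 4.12 (cv2) and the standard library are available. Lean on these libraries where they do the work, as an engineer would, in place of code of your own. Each camera call takes 0.05 s, during which the arm holds its last target. There are 200 camera calls.

TASK

Load the see-saw centrepiece tray: gently stand one red pillar candle upright on the green spot at each end, so that the tray stays level by itself with both candles on it. Leave the terracotta pot, the amber jar and the green secateurs where they are.

Things in the scene. Friction and masses are not known exactly. Their poses are not given: they have to be found in the camera images.
- candle_a: dark red solid wax pillar candle, upright cylinder 50 mm in diameter, 90 mm tall plus a 9 mm wick that is only seen, about 170 g; origin at the centre of its underside, z up along its axis
- candle_b: the second candle, the same in look and size as candle_a; their weights differ by a few percent. Either may go on either spot
- stand: dark wooden stand of the see-saw tray, fixed to the table: foot 150 x 160 x 14 mm, two cheeks 88 mm high 66 mm either side of its centre along its x; origin at the centre of its underside, z up. The tray's long axis runs along the stand's y; the pivot runs along the stand's x, 75 mm above the table. The stand's place and yaw change (yaw up to 0.3 rad either way)
- tray (a joint): tilt of the tray (light wood board 110 mm wide, 340 mm long, 12 mm thick, a lip 8 mm high across each end) about the pivot: 0 is level, positive raises the left (stand's +y) end, stops at -0.16 and +0.16 rad. The pivot is damped (0.25 N m s/rad) and weakly self-centring (0.9 N m/rad): empty it is level, one candle on a spot sinks that end slowly to the stop without the candle sliding, two candles evenly placed bring it back to level
- left_spot (a point): centre of the green round spot (64 mm in diameter, flat) on top of the tray, 115 mm from the pivot at the stand's +y end; 87 mm above the table when the tray is level; moves with the tray, z out of the tray's top
- right_spot (a point): the same green spot at the stand's -y end, 115 mm from the pivot
- pot: bystander: small terracotta pot with moss, 68 mm across, about 70 mm tall; origin at the centre of its underside
- jar: bystander: amber glass jar with a brass lid, 58 mm across, 75 mm tall; origin at the centre of its underside
- secateurs: bystander: green-handled secateurs lying on the table between robot and tray, about 160 mm long along its y, 60 mm wide, 20 mm high; origin under its pivot bolt

How it is judged (in metres and radians):
At the end, for the whole second after the job is handed in: One candle stands upright (within 0.12 rad) on each end of the tray, the centre of its foot within 25 mm of the centre of that end's green spot; the tray is level within 0.07 rad (4 degrees) and everything is at rest (((distance between candle_a and left_spot below 0.025 m and distance between candle_b and right_spot below 0.025 m) or (distance between candle_b and left_spot below 0.025 m and distance between candle_a and right_spot below 0.025 m)) and value of joint tray between -0.07 and 0.07 rad and velocity of joint tray between -0.05 and 0.05 rad/s and angle between each of candle_a, candle_b's own z axis and vertical below 0.12 rad and linear speed of each of candle_a, candle_b below 0.03 m/s); the robot touches nothing.
It fails at once if the pot, the jar or the secateurs moved by more than 30 mm (distance of any of pot, jar, secateurs from where it was at the start of the episode above 0.03 m).
It fails at once if a candle rammed onto the tray (more than 40 N between them) (contact force between any of candle_a, candle_b and tray above 40 N).
It fails at once if a candle let fall by more than about 20 mm (faster than 0.6 m/s with no finger touching it) ((linear speed of candle_a above 0.6 m/s and contact force between the fingers and candle_a below 0.05 N) or (linear speed of candle_b above 0.6 m/s and contact force between the fingers and candle_b below 0.05 N)).
It also fails if it takes over 67 s, if anything falls off the work surface, if the arm or the gripper's body presses on something with over 40 N, if the wrist force passes 120 N, or if a joint passes its speed limit or range.

## Working session

There is one attempt and no reset: what is moved stays moved. The work goes in short steps, Python scripts to look and compute and a tool call to move; the robot and the scene stay as the last step left them, time stands still between calls to the robot, and variables do not carry over. Pictures are saved under pics/ and viewed, about 8 in all and at most 12, crops included, and the job is handed in when it is done.

Besides the shell and the picture viewer there is one more tool, called after ">>>" as name(argument=value, ...) on one line, values as JSON. jog_arm: Moves the arm, as the interface text tells. Its arguments: {"type":"object","properties":{"steps":{"type":"array"},"squeeze":{"type":"number"}},"required":["steps"]}

```bash
ls; mkdir -p pics; cat > h.py <<'E'
import numpy as np, cv2
from bench import bot
def ray(p,uv):
    u=np.array([(uv[0]-p['cx'])/p['fx'],(uv[1]-p['cy'])/p['fy']]); s=u.copy()
    for _ in range(20): s=u/(1+p['k1']*(s@s))
    E=np.array(p['extrinsics']); return E[:3,3],E[:3,:3]@np.r_[s,1]
def onz(p,uv,z):
    o,d=ray(p,uv); return o+d*(z-o[2])/d[2]
def proj(p,X):
    E=np.array(p['extrinsics']); c=E[:3,:3].T@(np.array(X,float)-E[:3,3]); s=c[:2]/c[2]; s=s*(1+p['k1']*(s@s))
    return np.array([p['fx']*s[0]+p['cx'],p['fy']*s[1]+p['cy']])
def tri(p,a,q,b):
    A=[];y=[]
    for pp,uv in((p,a),(q,b)):
        o,d=ray(pp,uv);d=d/np.linalg.norm(d);M=np.eye(3)-np.outer(d,d);A.append(M);y.append(M@o)
    return np.linalg.lstsq(np.vstack(A),np.hstack(y),rcond=None)[0]
E
python3 - <<'E'
from h import *
np.set_printoptions(precision=1,suppress=True)
P={n:bot.grab_frame(n) for n in('top','side')}
for n,p in P.items():
    cv2.imwrite(f'pics/{n}0.png',p['pixels'])
    print(n,np.array(p['extrinsics'])[:3,3])
    for t,z in(('candle_a',0),('left_spot',87),('right_spot',87),('stand',0),('pot',0),('jar',0),('secateurs',0)):
        for r in bot.spot_point(p,t)[:3]:
            print(t,round(r['score'],2),np.array(r['location']),onz(p,r['location'],z))
s=bot.sense();print(s['eef_pos'],s['eef_rot'],s['time'])
E
```

```text
pics
top [ 445.8   10.6 1252.9]
candle_a 0.54 [248.1 238.2] [415.8 217.3   0. ]
left_spot 0.63 [284.1 150. ] [656.1 109.5  87. ]
left_spot 0.28 [321.2 165.9] [613.2   8.9  87. ]
left_spot 0.26 [440.1 193.7] [ 539.6 -311.9   87. ]
right_spot 0.68 [370.8 170.5] [ 601.4 -125.    87. ]
stand 0.65 [327.8 165.8] [626.1 -10.4   0. ]
pot 0.72 [442.4 193. ] [ 548.7 -342.7    0. ]
jar 0.81 [400.5 232.6] [ 433.9 -220.     0. ]
secateurs 0.71 [315.7 233.6] [430.   23.6   0. ]
side [  10.6 -527.7  888.4]
candle_a 0.79 [231.3 156.5] [568.  328.7   0. ]
candle_a 0.63 [213.8 212.7] [412.4 203.5   0. ]
left_spot 0.91 [312.5 158.3] [643.3 102.2  87. ]
left_spot 0.53 [440.8 320.2] [ 495.9 -365.4   87. ]
right_spot 0.78 [375.4 215.8] [ 606.9 -121.1   87. ]
right_spot 0.21 [342.7 214. ] [562.3 -67.9  87. ]
stand 0.73 [269.1 249.6] [429.7  27.9   0. ]
stand 0.63 [340.3 212.1] [622.7  -9.8   0. ]
pot 0.8 [438.  320.1] [ 544.9 -343.7    0. ]
jar 0.75 [361.1 321.8] [ 435.5 -236.6    0. ]
secateurs 0.74 [266.9 249.1] [427.2  32.4   0. ]
[199.  485.8 253.3] [0.2 1.  0.  0. ] 0.8
```

```bash
python3 - <<'E'
import cv2,numpy as np
a=cv2.imread('pics/top0.png')[100:320,150:500];b=cv2.imread('pics/side0.png')[100:380,150:500]
cv2.imwrite('pics/c0.png',np.vstack([cv2.resize(a,None,fx=1.14,fy=1.14),cv2.resize(b,None,fx=1.14,fy=1.14)]))
E
python3 -c "
import sys;sys.argv
from h import *
print(bot.sense())"
```

```text
{'time': 0.8, 'joint_positions': array([ 1.11170813e+00,  5.21899044e-02,  1.40066646e+00, -4.73615998e-05,
        1.68860869e+00, -7.02824164e-02]), 'joint_velocities': array([-3.18047172e-07, -1.26919648e-04,  2.85554388e-05, -5.11079896e-04,
        6.45983691e-04, -1.62899958e-03]), 'tau': array([-2.14204188e-04, -3.81488407e+01, -3.60301495e+01, -1.05023296e-04,
        1.24461276e-04, -7.38475734e-06]), 'eef_pos': array([199.01119842, 485.84474211, 253.34557116]), 'eef_rot': array([1.93183439e-01, 9.81162654e-01, 5.54259829e-05, 3.93879037e-05]), 'force': array([-0.37015297, -0.60837906,  0.23596399]), 'ft_torque': array([-0.01284828,  0.03068879,  0.01123398]), 'opening': 0.9994880250039422}
```

View pics/c0.png

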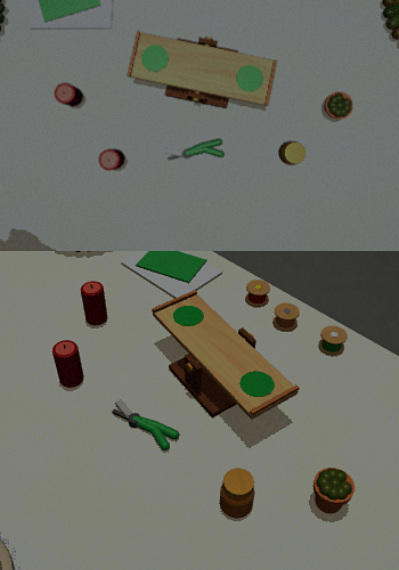

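The picture shows the candles at top-view pixels about (210,182) and (247,239). The tray's green spots are at about (286,151) and (368,168). Pot, jar and secateurs are clear of these. Next I'll refine the positions from the colour masks.

```bash
cat >> h.py <<'E'
from scipy.optimize import least_squares
def comps(m,amin=60):
    n,l,st,c=cv2.connectedComponentsWithStats(m.astype(np.uint8)); return [(l==i) for i in range(1,n) if st[i,4]>amin]
def red(p):
    h=cv2.cvtColor(p['pixels'],cv2.COLOR_BGR2HSV); return ((h[...,0]<6)|(h[...,0]>168))&(h[...,1]>110)&(h[...,2]>25)
def green(p):
    h=cv2.cvtColor(p['pixels'],cv2.COLOR_BGR2HSV); return (h[...,0]>45)&(h[...,0]<80)&(h[...,1]>80)
def cen(m): return np.argwhere(m)[:,::-1].mean(0)
A=np.linspace(0,2*np.pi,40,endpoint=False)
def sil(p,x,y,z=0):
    pts=[proj(p,[x+25*np.cos(a),y+25*np.sin(a),z+h]) for a in A for h in(0,90)]
    M=cv2.moments(cv2.convexHull(np.array(pts,np.float32))); return np.array([M['m10'],M['m01']])/M['m00'],M['m00']
def candle(p,c,z,g): return least_squares(lambda v:sil(p,v[0],v[1],z)[0]-c,g).x
E
python3 - <<'E'
from h import *
np.set_printoptions(precision=1,suppress=True)
for n in('top','side'):
    p=bot.grab_frame(n); print(n)
    for m in comps(red(p)):
        c=cen(m)
        g=onz(p,c,45)[:2]
        if g[0]>700 or g[1]<100: continue
        v=candle(p,c,0,g); print('candle',c,v,m.sum(),sil(p,*v)[1])
    for m in comps(green(p)):
        c=cen(m); print('green',c,m.sum(),onz(p,c,87))
    for t in('left_spot','right_spot'):
        r=bot.spot_point(p,t)[0];print(t,r['location'],onz(p,r['location'],87))
E
```

```text
top
candle [207.3 182.1] [571.6 324.9] 116 410.5898169329157
candle [246.9 239.5] [413.4 211.6] 108 358.14795133133885
green [208.7  95.6] 1682 [806.1 318.1  87. ]
green [504.2  85. ] 104 [ 841.9 -495.7   87. ]
green [558.6  89.9] 105 [ 830.5 -648.9   87. ]
green [137.6  93.1] 93 [813.1 515.   87. ]
green [87.7 92.3] 90 [815.8 655.2  87. ]
green [497.2 107.8] 107 [ 777.3 -474.1   87. ]
green [ 79.6 112. ] 78 [760.4 674.8  87. ]
green [565.2 111.5] 98 [ 769.4 -664.7   87. ]
green [142.2 115.2] 108 [751.1 499.8  87. ]
green [508.1 131.1] 94 [ 712.7 -502.3   87. ]
green [555.1 132.6] 85 [ 709.8 -633.8   87. ]
green [129.  134.9] 106 [696.4 534.   87. ]
green [106.7 141.8] 96 [677.2 595.   87. ]
green [531.8 140.3] 102 [ 687.8 -567.7   87. ]
green [285.4 150.8] 431 [653.9 106.   87. ]
green [368.6 168.2] 431 [ 607.5 -119.1   87. ]
green [330.8 229.9] 289 [441.  -17.5  87. ]
left_spot [284.3, 148.2] [661. 109.  87.]
right_spot [371.0, 168.7] [ 606.3 -125.5   87. ]
side
candle [231.9 144.6] [568.8 317.9] 574 736.3203938428778
candle [208.6 197.5] [412.2 211. ] 697 877.0813574292697
green [299.9 110.3] 1159 [753.6 256.9  87. ]
green [314.6 156.4] 380 [651.6 103.2  87. ]
green [439.9 183.8] 106 [ 782.6 -163.4   87. ]
green [375.  216.3] 531 [ 605.2 -121.4   87. ]
green [287.5 257.4] 507 [401. -67.  87.]
green [598.  355.5] 85 [ 626.2 -596.7   87. ]
left_spot [313.4, 154.6] [654.2 109.9  87. ]
right_spot [373.8, 211.9] [ 613.1 -111.5   87. ]
```

>>> jog_arm(steps=[{"fingers": 0, "offset": [0, 0, 0], "twist": [0, 0, 0.173]}, {"fingers": 0, "offset": [0, 0, 0], "twist": [0, 0, 0.173]}, {"fingers": 0, "offset": [0, 0, 0], "twist": [0, 0, 0.173]}, {"fingers": 0, "offset": [0, 0, 0], "twist": [0, 0, 0.173]}, {"fingers": 0, "offset": [0, 0, 0], "twist": [0, 0, 0.173]}, {"fingers": 0, "offset": [0, 0, 0], "twist": [0, 0, 0.173]}, {"fingers": 0, "offset": [0, 0, 0], "twist": [0, 0, 0.173]}, {"fingers": 0, "offset": [0, 0, 0], "twist": [0, 0, 0.174]}, {"fingers": 0, "offset": [-56, 66, 0], "twist": [0, 0, 0]}, {"fingers": 0, "offset": [-40, 47, 0], "twist": [0, 0, 0]}, {"fingers": 0, "offset": [0, 0, 0], "twist": [0, 0, 0]}], squeeze=30)

```text
time: 2.48
eef_pos: [277.6, 385.7, 253.6]
eef_rot: [0.777, 0.63, 0.0, 0.0]
force: [-0.0, -0.0, 0.5]
opening: 1.004
```

>>> jog_arm(steps=[{"fingers": 0, "offset": [-36, 41.8, 0], "twist": [0, 0, 0]}, {"fingers": 0, "offset": [-36, 41.8, 0], "twist": [0, 0, 0]}, {"fingers": 0, "offset": [-36, 41.8, 0], "twist": [0, 0, 0]}, {"fingers": 0, "offset": [-36, 41.8, 0], "twist": [0, 0, 0]}, {"fingers": 0, "offset": [0, 0, 50], "twist": [0, 0, 0]}, {"fingers": 0, "offset": [0, 0, 50], "twist": [0, 0, 0]}, {"fingers": 0, "offset": [0, 0, 0], "twist": [0, 0, 0]}, {"fingers": 0, "offset": [0, 0, 0], "twist": [0, 0, 0]}])

```text
time: 3.48
eef_pos: [410.9, 214.1, 155.5]
eef_rot: [0.775, 0.632, 0.001, 0.0]
force: [0.3, -0.1, -0.3]
opening: 0.997
```

```bash
python3 - <<'E'
import cv2,numpy as np
from h import *
im=[]
for n in('top','side'):
    p=bot.grab_frame(n);t=bot.sense()['eef_pos'];x,y=np.int32(proj(p,t));q=p['pixels'].copy()
    for z,c in((0,(255,255,0)),(90,(0,255,255))):
        pts=[proj(p,[t[0]+25*np.cos(a),t[1]+25*np.sin(a),z])for a in A]
        for u in pts: q[int(u[1]+.5),int(u[0]+.5)]=c
    c=q[max(y-60,0):y+80,x-70:x+70];im.append(cv2.resize(c,(400,400),interpolation=cv2.INTER_CUBIC))
cv2.imwrite('pics/g1.png',np.hstack(im));print(t)
E
```

```text
[411.3132556  214.13070544 156.07476366]
```

View pics/g1.png

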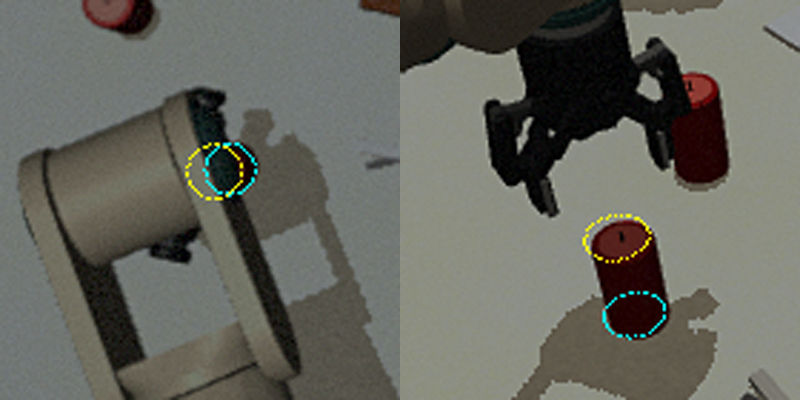

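The side view has the gripper over the candle. The predicted circles at (617,238) sit about 5 zoomed px left of the candle's top at (622,240), which is roughly 3 mm. That matches the mask estimate of (412,211).

>>> jog_arm(steps=[{"fingers": 0, "offset": [-3, 1.5, 32], "twist": [0, 0, 0]}, {"fingers": 0, "offset": [0, 0, 32], "twist": [0, 0, 0]}, {"fingers": 0, "offset": [0, 0, 28], "twist": [0, 0, 0]}, {"fingers": 0, "offset": [0, 0, 0], "twist": [0, 0, 0]}, {"fingers": 130, "offset": [0, 0, 0], "twist": [0, 0, 0]}, {"fingers": 180, "offset": [0, 0, 0], "twist": [0, 0, 0]}, {"fingers": 180, "offset": [0, 0, 0], "twist": [0, 0, 0]}, {"fingers": 180, "offset": [0, 0, 0], "twist": [0, 0, 0]}, {"fingers": 180, "offset": [0, 0, 0], "twist": [0, 0, 0]}, {"fingers": 180, "offset": [0, 0, 0], "twist": [0, 0, 0]}])

```text
time: 4.82
eef_pos: [412.2, 210.5, 63.2]
eef_rot: [0.775, 0.632, 0.002, 0.0]
force: [-0.7, 0.0, 6.4]
opening: 0.579
```

>>> jog_arm(steps=[{"fingers": 180, "offset": [0, 0, -20], "twist": [0, 0, 0]}, {"fingers": 180, "offset": [0, 0, -60], "twist": [0, 0, 0]}, {"fingers": 180, "offset": [0, 0, -60], "twist": [0, 0, 0]}, {"fingers": 180, "offset": [-35.6, 32.1, -40], "twist": [0, 0, 0]}, {"fingers": 180, "offset": [-35.6, 32.1, 0], "twist": [0, 0, 0]}, {"fingers": 180, "offset": [-35.6, 32.1, 0], "twist": [0, 0, 0]}, {"fingers": 180, "offset": [-35.6, 32.1, 0], "twist": [0, 0, 0]}, {"fingers": 180, "offset": [-35.6, 32.1, 0], "twist": [0, 0, 0]}, {"fingers": 180, "offset": [-35.6, 32.1, 0], "twist": [0, 0, 0]}, {"fingers": 180, "offset": [-35.6, 32.1, 0], "twist": [0, 0, 0]}, {"fingers": 180, "offset": [-35.6, 32.1, 0], "twist": [0, 0, 0]}, {"fingers": 180, "offset": [0, 0, 0], "twist": [0, 0, 0]}])

```text
time: 6.32
eef_pos: [605.6, -123.6, 240.1]
eef_rot: [0.776, 0.63, -0.001, -0.001]
force: [0.4, -0.3, -1.1]
opening: 0.58
```

>>> jog_arm(steps=[{"fingers": 180, "offset": [3.4, 0, 40], "twist": [0, 0, 0]}, {"fingers": 180, "offset": [0, 0, 32], "twist": [0, 0, 0]}, {"fingers": 180, "offset": [0, 0, 0], "twist": [0, 0, 0]}, {"fingers": 180, "offset": [0, 0, 0], "twist": [0, 0, 0]}])

```text
time: 6.82
eef_pos: [606.4, -117.1, 171.4]
eef_rot: [0.775, 0.632, 0.001, 0.001]
force: [0.0, 0.5, -0.8]
opening: 0.574
```

```bash
cat > v.py <<'E'
import sys
from h import *
b=float(sys.argv[2]); im=[]
for n in('top','side'):
    p=bot.grab_frame(n);t=bot.sense()['eef_pos'];x,y=np.int32(proj(p,t));q=cv2.resize(p['pixels'],None,fx=3,fy=3,interpolation=cv2.INTER_CUBIC)
    L=[(t[:2],b,25,(255,255,0)),(t[:2],b+90,25,(0,255,255)),((606.3,-120.3),87,32,(255,0,255)),((652.7,104.6),87,32,(255,0,255))]
    for (c0,c1),z,r,c in L:
        for a in A:
            u=proj(p,[c0+r*np.cos(a),c1+r*np.sin(a),z]); cv2.circle(q,tuple(np.int32(3*u+1)),1,c,-1)
    x0=3*x-200;y0=max(3*y-200,0);im.append(q[y0:y0+500,x0:x0+400])
cv2.imwrite(sys.argv[1],np.hstack(im));print(t,bot.sense()['force'],bot.sense()['time'])
E
python3 v.py pics/p1.png 102.5
```

```text
[ 606.7316426  -117.40450548  171.89416633] [-0.52641799 -0.66555848 -1.3621149 ] 6.925
```

View pics/p1.png

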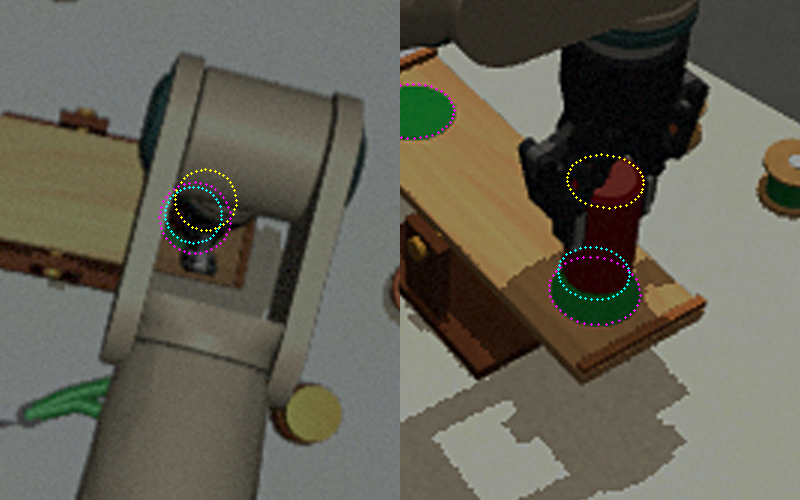

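The candle hangs over the right spot: its foot ring (595,273) lies inside the spot ring (596,290), apart only because the candle is still high. The body looks about 3 px to the right of its ring, about 2–3 mm. I'll lower it now.

>>> jog_arm(steps=[{"fingers": 180, "offset": [-2, 0, 10], "twist": [0, 0, 0]}, {"fingers": 180, "offset": [0, 0, 5], "twist": [0, 0, 0]}, {"fingers": 180, "offset": [0, 0, 2.5], "twist": [0, 0, 0]}, {"fingers": 180, "offset": [0, 0, 1.5], "twist": [0, 0, 0]}, {"fingers": 180, "offset": [0, 0, 1], "twist": [0, 0, 0]}, {"fingers": 180, "offset": [0, 0, 1], "twist": [0, 0, 0]}, {"fingers": 180, "offset": [0, 0, 0], "twist": [0, 0, 0]}, {"fingers": 180, "offset": [0, 0, 0], "twist": [0, 0, 0]}])

```text
time: 7.92
eef_pos: [605.5, -119.4, 148.4]
eef_rot: [0.775, 0.632, 0.0, 0.0]
force: [0.1, -0.2, -1.1]
opening: 0.575
```

```bash
python3 - <<'E'
from h import *
for i in range(3):
    bot.grab_frame('side'); s=bot.sense(); print(s['time'],s['eef_pos'],s['force'])
E
```

```text
7.975 [ 605.54767328 -119.35144046  148.41619016] [ 0.29662058  0.35892786 -0.53282043]
8.025 [ 605.52463938 -119.36525567  148.35513386] [-0.1247346  -0.16136485 -0.97324774]
8.075 [ 605.53651705 -119.3750549   148.37725608] [ 0.41870312  0.41135916 -1.84405106]
```

>>> jog_arm(steps=[{"fingers": 150, "offset": [0, 0, 0.5], "twist": [0, 0, 0]}, {"fingers": 100, "offset": [0, 0, 0], "twist": [0, 0, 0]}, {"fingers": 40, "offset": [0, 0, 0], "twist": [0, 0, 0]}, {"fingers": 0, "offset": [0, 0, 0], "twist": [0, 0, 0]}, {"fingers": 0, "offset": [0, 0, 0], "twist": [0, 0, 0]}, {"fingers": 0, "offset": [0, 0, 0], "twist": [0, 0, 0]}, {"fingers": 0, "offset": [0, 0, 0], "twist": [0, 0, 0]}, {"fingers": 0, "offset": [0, 0, -20], "twist": [0, 0, 0]}, {"fingers": 0, "offset": [0, 0, -40], "twist": [0, 0, 0]}, {"fingers": 0, "offset": [0, 0, -40], "twist": [0, 0, 0]}, {"fingers": 0, "offset": [0, 0, 0], "twist": [0, 0, 0]}])

```text
time: 9.45
eef_pos: [606.8, -119.7, 254.2]
eef_rot: [0.775, 0.632, 0.003, 0.004]
force: [-1.2, 0.1, -0.3]
opening: 0.999
```

>>> jog_arm(steps=[{"fingers": 0, "offset": [52.9, -15.7, 0], "twist": [0, 0, 0]}, {"fingers": 0, "offset": [52.9, -15.7, 0], "twist": [0, 0, 0]}, {"fingers": 0, "offset": [52.9, -15.7, 0], "twist": [0, 0, 0]}, {"fingers": 0, "offset": [52.9, -15.7, 0], "twist": [0, 0, 0]}, {"fingers": 0, "offset": [52.9, -15.7, 0], "twist": [0, 0, 0]}, {"fingers": 0, "offset": [52.9, -15.7, 0], "twist": [0, 0, 0]}, {"fingers": 0, "offset": [52.9, -15.7, 0], "twist": [0, 0, 0]}, {"fingers": 0, "offset": [52.9, -15.7, 0], "twist": [0, 0, 0]}, {"fingers": 0, "offset": [0, 0, 50], "twist": [0, 0, 0]}, {"fingers": 0, "offset": [0, 0, 50], "twist": [0, 0, 0]}, {"fingers": 0, "offset": [0, 0, 0], "twist": [0, 0, 0]}, {"fingers": 0, "offset": [0, 0, 0], "twist": [0, 0, 0]}])

```text
time: 10.95
eef_pos: [568.6, 320.7, 150.5]
eef_rot: [0.775, 0.632, 0.002, 0.0]
force: [0.6, -0.2, 0.3]
opening: 1.0
```

```bash
python3 - <<'E'
from h import *
p=bot.grab_frame('side');t=bot.sense()['eef_pos'];q=cv2.resize(p['pixels'],None,fx=3,fy=3,interpolation=cv2.INTER_CUBIC)
for z,c in((0,(255,255,0)),(90,(0,255,255))):
    for a in A: cv2.circle(q,tuple(np.int32(3*proj(p,[t[0]+25*np.cos(a),t[1]+25*np.sin(a),z])+1)),1,c,-1)
cv2.imwrite('pics/g2.png',q[240:780,540:1320]);print(t)
for m in comps(red(p)): print(cen(m),m.sum(),candle(p,cen(m),0,onz(p,cen(m),45)[:2]))
E
```

```text
[569.01621703 320.82735998 151.41784187]
[248.03174603  59.36507937] 63 [862.64794524 598.87814161]
[231.95063694 145.0477707 ] 628 [567.86002652 316.66995775]
[374.84536082 141.5257732 ] 97 [832.89381705  64.11419185]
[378.49422633 209.30946882] 866 [656.40078303 -93.01702484]
[590.04395604 270.20879121] 91 [ 827.05218252 -508.61819512]
[578.7961165  311.84466019] 103 [ 717.97305549 -535.35762061]
[634.5        354.29807692] 104 [ 704.10929486 -645.71211236]
```

View pics/g2.png

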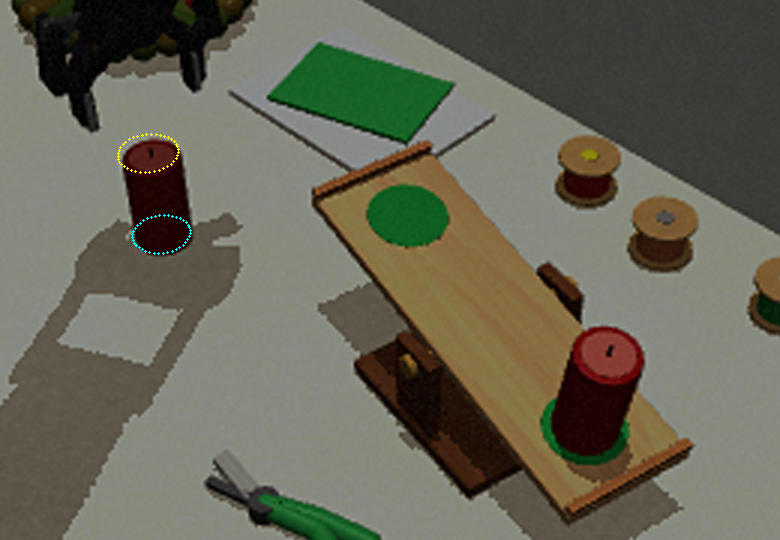

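The first candle stands on the right spot at (590,440), and the tray has sunk on that side as expected. The second candle's top at (151,155) is within about 2 zoomed px of its ring at (149,153).

>>> jog_arm(steps=[{"fingers": 0, "offset": [-2.5, 0, 32], "twist": [0, 0, 0]}, {"fingers": 0, "offset": [0, 0, 32], "twist": [0, 0, 0]}, {"fingers": 0, "offset": [0, 0, 24], "twist": [0, 0, 0]}, {"fingers": 0, "offset": [0, 0, 0], "twist": [0, 0, 0]}, {"fingers": 130, "offset": [0, 0, 0], "twist": [0, 0, 0]}, {"fingers": 180, "offset": [0, 0, 0], "twist": [0, 0, 0]}, {"fingers": 180, "offset": [0, 0, 0], "twist": [0, 0, 0]}, {"fingers": 180, "offset": [0, 0, 0], "twist": [0, 0, 0]}, {"fingers": 180, "offset": [0, 0, 0], "twist": [0, 0, 0]}, {"fingers": 180, "offset": [0, 0, 0], "twist": [0, 0, 0]}])

```text
time: 12.25
eef_pos: [568.3, 318.5, 62.3]
eef_rot: [0.775, 0.632, 0.002, 0.0]
force: [-0.6, -0.8, 7.0]
opening: 0.579
```

>>> jog_arm(steps=[{"fingers": 180, "offset": [0, 0, -20], "twist": [0, 0, 0]}, {"fingers": 180, "offset": [0, 0, -50], "twist": [0, 0, 0]}, {"fingers": 180, "offset": [0, 0, -50], "twist": [0, 0, 0]}, {"fingers": 180, "offset": [0, 0, -50], "twist": [0, 0, 0]}, {"fingers": 180, "offset": [-38.5, 25.2, 0], "twist": [0, 0, 0]}, {"fingers": 180, "offset": [-38.5, 25.2, 0], "twist": [0, 0, 0]}, {"fingers": 180, "offset": [-38.5, 25.2, 0], "twist": [0, 0, 0]}, {"fingers": 180, "offset": [-38.5, 25.2, 0], "twist": [0, 0, 0]}, {"fingers": 180, "offset": [-38.5, 25.2, 0], "twist": [0, 0, 0]}, {"fingers": 180, "offset": [0, 0, 0], "twist": [0, 0, 0]}, {"fingers": 180, "offset": [0, 0, 0], "twist": [0, 0, 0]}])

```text
time: 13.62
eef_pos: [651.7, 104.5, 230.5]
eef_rot: [0.775, 0.632, 0.0, -0.0]
force: [-0.3, 0.9, -1.5]
opening: 0.581
```

```bash
python3 v.py pics/p2.png 168
```

```text
[651.52464353 105.30383915 230.32745684] [-0.22795388  0.41946676 -1.99421221] 13.725
```

View pics/p2.png

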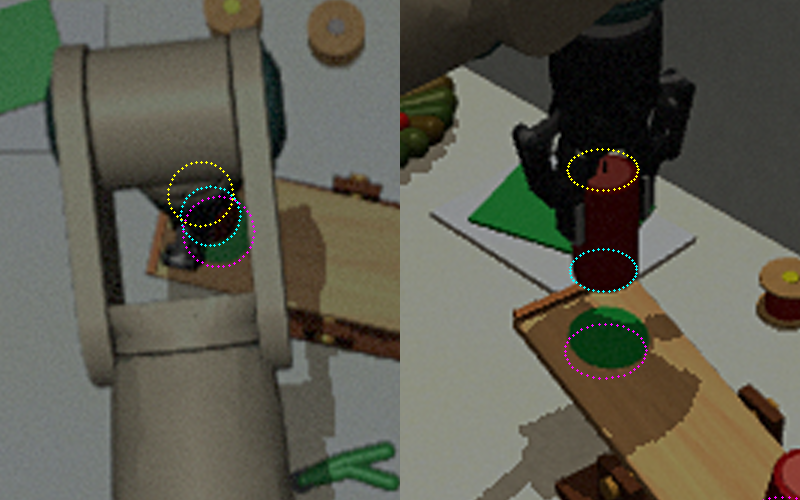

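The candle is above the left spot: its foot matches the ring at (603,270), and the ring is in line with the raised spot. I'll lower it slowly so the tray is pushed back to level.

>>> jog_arm(steps=[{"fingers": 180, "offset": [0, 1, 25], "twist": [0, 0, 0]}, {"fingers": 180, "offset": [0, 0, 20], "twist": [0, 0, 0]}, {"fingers": 180, "offset": [0, 0, 8], "twist": [0, 0, 0]}, {"fingers": 180, "offset": [0, 0, 3], "twist": [0, 0, 0]}, {"fingers": 180, "offset": [0, 0, 3], "twist": [0, 0, 0]}, {"fingers": 180, "offset": [0, 0, 3], "twist": [0, 0, 0]}, {"fingers": 180, "offset": [0, 0, 3], "twist": [0, 0, 0]}, {"fingers": 180, "offset": [0, 0, 3], "twist": [0, 0, 0]}, {"fingers": 180, "offset": [0, 0, 3], "twist": [0, 0, 0]}, {"fingers": 180, "offset": [0, 0, 3], "twist": [0, 0, 0]}, {"fingers": 180, "offset": [0, 0, 0], "twist": [0, 0, 0]}, {"fingers": 180, "offset": [0, 0, 0], "twist": [0, 0, 0]}])

```text
time: 15.22
eef_pos: [652.8, 103.8, 155.8]
eef_rot: [0.775, 0.632, -0.0, -0.0]
force: [-0.1, 0.4, -0.9]
opening: 0.581
```

>>> jog_arm(steps=[{"fingers": 180, "offset": [0, 0, 3], "twist": [0, 0, 0]}, {"fingers": 180, "offset": [0, 0, 2], "twist": [0, 0, 0]}, {"fingers": 180, "offset": [0, 0, 2], "twist": [0, 0, 0]}, {"fingers": 180, "offset": [0, 0, 0], "twist": [0, 0, 0]}, {"fingers": 180, "offset": [0, 0, 0], "twist": [0, 0, 0]}, {"fingers": 180, "offset": [0, 0, 0], "twist": [0, 0, 0]}])

```text
time: 15.98
eef_pos: [652.9, 103.9, 148.9]
eef_rot: [0.775, 0.632, 0.0, 0.0]
force: [-0.0, 0.8, 0.3]
opening: 0.577
```

```bash
python3 v.py pics/p3.png 86.5
```

```text
[652.88733083 103.89668605 148.89557266] [0.49015705 1.11173958 1.29455162] 16.075
```

View pics/p3.png

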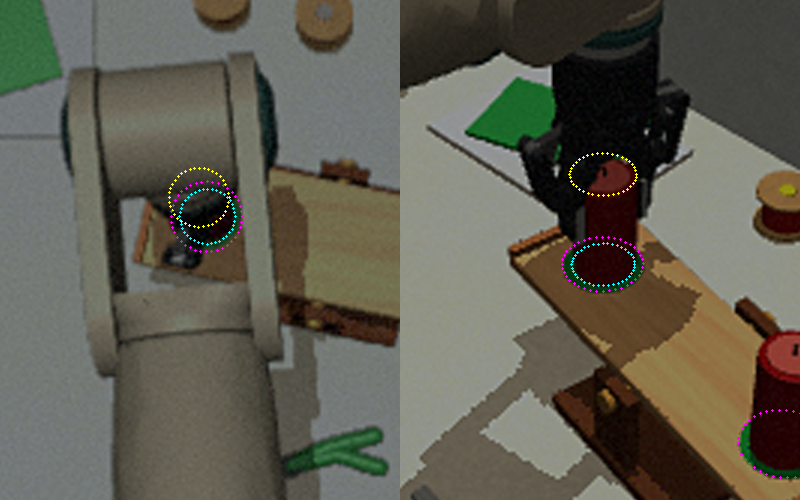

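The tray is level again under the held candle. Both spot rings match the picture, and the candle foot is inside its spot at (603,265). I'll release it and pull back.

>>> jog_arm(steps=[{"fingers": 150, "offset": [0, 0, 0.5], "twist": [0, 0, 0]}, {"fingers": 100, "offset": [0, 0, 0], "twist": [0, 0, 0]}, {"fingers": 40, "offset": [0, 0, 0], "twist": [0, 0, 0]}, {"fingers": 0, "offset": [0, 0, 0], "twist": [0, 0, 0]}, {"fingers": 0, "offset": [0, 0, 0], "twist": [0, 0, 0]}, {"fingers": 0, "offset": [0, 0, 0], "twist": [0, 0, 0]}, {"fingers": 0, "offset": [0, 0, -20], "twist": [0, 0, 0]}, {"fingers": 0, "offset": [0, 0, -40], "twist": [0, 0, 0]}, {"fingers": 0, "offset": [0, 0, -40], "twist": [0, 0, 0]}, {"fingers": 0, "offset": [0, 0, -40], "twist": [0, 0, 0]}, {"fingers": 0, "offset": [0, 0, 0], "twist": [0, 0, 0]}])

```text
time: 17.45
eef_pos: [653.8, 104.0, 295.1]
eef_rot: [0.775, 0.632, 0.004, 0.003]
force: [-0.2, -0.2, -0.4]
opening: 0.997
```

>>> jog_arm(steps=[{"fingers": 0, "offset": [50, -20, 0], "twist": [0, 0, 0]}, {"fingers": 0, "offset": [50, -20, 0], "twist": [0, 0, 0]}, {"fingers": 0, "offset": [50, -20, 0], "twist": [0, 0, 0]}, {"fingers": 0, "offset": [50, -20, 0], "twist": [0, 0, 0]}, {"fingers": 0, "offset": [50, -20, 0], "twist": [0, 0, 0]}, {"fingers": 0, "offset": [50, -20, 0], "twist": [0, 0, 0]}, {"fingers": 0, "offset": [0, 0, 0], "twist": [0, 0, 0]}, {"fingers": 0, "offset": [0, 0, 0], "twist": [0, 0, 0]}, {"fingers": 0, "offset": [0, 0, 0], "twist": [0, 0, 0]}, {"fingers": 0, "offset": [0, 0, 0], "twist": [0, 0, 0]}, {"fingers": 0, "offset": [0, 0, 0], "twist": [0, 0, 0]}, {"fingers": 0, "offset": [0, 0, 0], "twist": [0, 0, 0]}])

```text
time: 18.95
eef_pos: [595.9, 421.6, 288.5]
eef_rot: [0.775, 0.632, 0.0, -0.0]
force: [0.6, -0.2, -0.5]
opening: 0.998
```

```bash
python3 - <<'E'
from h import *
np.set_printoptions(precision=1,suppress=True)
im=[]
for n in('top','side'):
    p=bot.grab_frame(n);q=cv2.resize(p['pixels'],None,fx=2.5,fy=2.5,interpolation=cv2.INTER_CUBIC)
    for c0,c1 in((606.3,-120.3),(652.7,104.6)):
        for z,r,c in((87,32,(255,0,255)),(87,25,(255,255,0)),(177,25,(0,255,255))):
            for a in A: cv2.circle(q,tuple(np.int32(2.5*proj(p,[c0+r*np.cos(a),c1+r*np.sin(a),z])+1)),1,c,-1)
    x,y=np.int32(2.5*proj(p,[629,-8,110])); im.append(q[max(y-250,0):max(y-250,0)+500,x-200:x+200])
    for m in comps(red(p)):
        v=candle(p,cen(m),87,onz(p,cen(m),130)[:2])
        if 560<v[0]<690 and -180<v[1]<150: print(n,m.sum(),v)
    for t in('pot','jar','secateurs'):
        r=bot.spot_point(p,t); print(n,t,r and onz(p,r[0]['location'],0))
cv2.imwrite('pics/f.png',np.hstack(im));s=bot.sense();print(s['time'],s['eef_pos'],s['force'])
E
```

```text
top 116 [655.3 105.3]
top 119 [ 607.7 -121. ]
top pot [ 556.8 -346.3    0. ]
top jar [ 432.2 -223.7    0. ]
top secateurs [431.1  26.7   0. ]
side 757 [655.7 104.7]
side 936 [ 606.4 -119.3]
side pot [ 546.5 -350.2    0. ]
side jar [ 430.5 -233.7    0. ]
side secateurs [424.3  29.8   0. ]
19.35 [595.8 421.9 288.3] [ 0.5 -0.2 -0.3]
```

View pics/f.png

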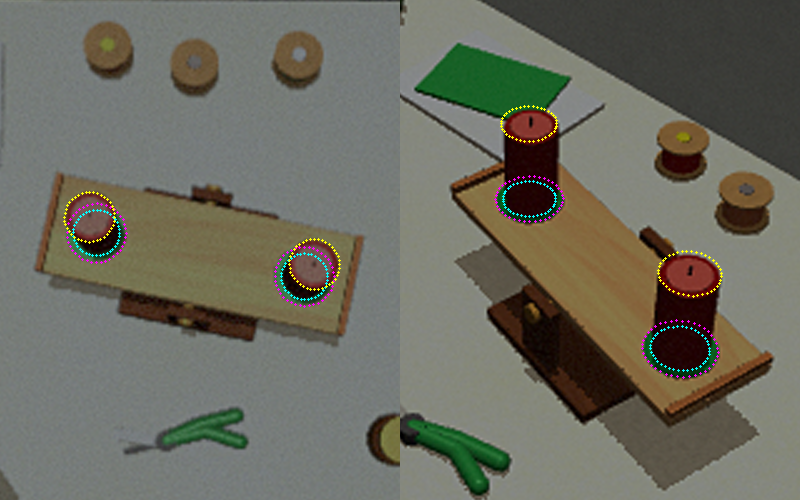

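Both candles stand upright with their feet on the level-tray rings at (529,200) and (680,350), and their tops match too. The tray is level, and the bystanders have not moved beyond detector noise.

```bash
python3 -c "
from bench import bot
print(bot.finish_job())"
```

```text
the job is handed in; nothing more can be done
None
```

Both candles are standing on the tray, one on each green spot, and the job is handed in. I set the nearer candle on the right spot first. I then lowered the other onto the raised left end, which brought the tray back to level before I let go.

- **Position:** in both cameras the candles measured within about 3 mm of their spot centres, against the 25 mm allowed.
- **Level and upright:** the drawn outlines for a level tray and upright candles matched the final pictures. The tray looked level about 2 s after release; I did not measure its tilt or speed separately.
- **Robot:** the gripper is open and clear of everything. The force readings I saw stayed below about 7 N, and the job took about 19 s of the 67 s allowed.
- **Pot, jar and secateurs:** their detected positions changed by no more than about 9 mm from the start, which fits detector noise, since nothing came near them. No check failed.

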